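Load the packing-paper roll into the bench roll cradle

TASK

The packing-paper roll lies on the bench in front of the grey roll cradle and is too fat to grasp. Roll it in under a flat hand, without lifting it: over the sprung flap at the cradle's mouth, pressing it down, and over the front roller, until it rests on both rollers and the flap stands up again behind it. Keep it under control, without ramming or crushing it, leave the bottles and the tape where they stand, and take the hand away at the end.

Things in the scene. Friction and masses are not known exactly. Their poses are not given: they have to be found in the camera images.
- roll_center (a point): Centre of the brown kraft-paper roll: solid cylinder, 100 mm diameter, 150 mm long, 0.65 to 0.95 kg, grey core plugs, pale tape tab on its skin. It lies on its side; the point's y axis is the roll's long axis, x and z turn as it rolls. On the bench the centre is 50 mm up. Little rolling resistance: pushed and let go it rolls on; on the flap or ramp it rolls back.
- cradle: Grey sheet-metal roll cradle screwed to the bench, 232 mm wide. Origin on the bench midway between its rollers; x points the way the roll goes in, y along the rollers, z up. Cheeks 42 mm high, 180 mm apart, from x = -34 to +67 mm, flare outward in front down to x = -72 mm, 28 mm high. A 13 degree ramp climbs from the bench at x = -70 mm to 10 mm up at x = -34 mm.
- cradle_seat (a point): Where the seated roll's centre belongs: 59 mm above the cradle's origin. Below it lie two rollers of 12 mm diameter with a stiff brake (0.05 N m), at x = -24 and +24 mm in the cradle, their tops 14 mm up. Crossing the front roller the roll's centre is 64 mm up, at x = -24 mm; then it drops into the seat by itself. A back rest, 62 mm high at x = +62 mm, stops it from running on.
- flap (a joint): Steel check flap in the ramp, 128 mm wide, 24 mm long, hinged at cradle x = -57 mm, 5 mm up. 0: stands up at 52 degrees, leaning toward the rollers; positive: pressed down (rad), flush with the ramp at 0.68. Spring torque 0.10 to 0.14 N m. A roll on the bench stops against it with its centre near x = -85 mm; press on the roll while rolling it on to force the flap down.
- flap_edge (a point): Middle of the flap's free edge; at cradle x = -42 mm, 24 mm up while the flap stands. It springs up again once the roll has dropped into its seat. Roll, flap and ramp rub with a friction of about 0.6. A shelf of bottles hangs over the bench from about 0.8 m in front of the robot: keep the hand upright near the cradle.
- bottle_bench1: White capped bottle, 43 mm diameter, 98 mm high, standing left of the cradle; origin at the centre of its foot. Leave it.
- bottle_bench2: Another such bottle standing beside the first. Leave it.
- tape_roll: Roll of brown packing tape, 92 mm across, 48 mm high, lying flat to the right; origin at the centre of its underside. Leave it.

How it is judged:
On the way:
1. the roll rides on the flap and presses it down, its centre still in front of the front roller (value of joint flap above 0.4 rad and contact force between kraft_roll and flap above 0.5 N and x of roll_center in the frame of cradle between -0.11 and -0.018 m), for 0.1 s.
At the end, for the whole second after the job is handed in: The roll lies at rest on both rollers: centre within 5 mm of the middle between them along the cradle's x, within 16 mm across, 55 to 62 mm up, square to the cradle within 0.06 rad; the flap is up (below 0.08 rad) (x of roll_center in the frame of cradle between -0.005 and 0.005 m and y of roll_center in the frame of cradle between -0.016 and 0.016 m and z of roll_center in the frame of cradle between 0.055 and 0.062 m and angle between the y axis of roll_center and the y axis of cradle, either way round below 0.06 rad and value of joint flap below 0.08 rad and linear speed of kraft_roll below 0.02 m/s and angular speed of kraft_roll below 0.3 rad/s); the robot touches nothing.
It fails at once if the roll is lifted clear (centre over 85 mm up) (height (world z) of roll_center above 0.085 m).
It fails at once if the roll is rammed or thrown (faster than 0.7 m/s) (linear speed of kraft_roll above 0.7 m/s).
It fails at once if the roll is crushed (the hand presses it with more than 60 N) (contact force between the fingers and kraft_roll above 60 N).
It fails at once if a bottle or the tape is pushed away or tipped (moved over 15 mm) (distance of any of bottle_bench1, bottle_bench2, tape_roll from where it was at the start of the episode above 0.015 m).
It also fails if it takes over 72 s, if anything falls off the work surface, if the arm or the gripper's body presses on something with over 40 N, if the wrist force passes 120 N, or if a joint passes its speed limit or range.

ROBOT

A 7-joint arm with a two-finger parallel gripper is mounted at the origin on a cart in front of the work surface, level with it; the furniture and walls round the work are solid. World frame = base frame: x ahead of the robot, y to its left, z up, the work surface at z = 0. Lengths are in m, angles in rad, forces in N, time in s.
With the tool pointing down it reaches from about 0.4 to 0.85 m from the base axis. Payload 4.5 kg.
Tool frame: the origin (TCP) lies at the very end of the fingers, on their centre line; the grasp point (between the pads) lies 19 mm behind it (tcp_to_grasp is the distance from the TCP to the grasp point, in m); z points along the fingers, y is the line along which they close (so a half turn about z gives the same grasp; the last joint's range is limited). The gripper opens to 85 mm and grips with 20 to 120 N. Pads are 22 mm wide; open, the fingers measure 114 mm over their backs; the gripper's body (76 mm by 85 mm) begins 54 mm behind the grasp point. The pads swing forward as they close: fully open they stand 13 mm farther back than shut.
Start: joints at [-1.289, 0.689, -0.195, 1.565, 0.157, 0.902, -0.215], TCP at [0.153, 0.606, 0.231] pointing down, gripper open.
Joint ranges: [-3.01, 3.01], [-0.46, 2.08], [-1.47, 1.51], [0.13, 2.56], [-1, 4.14], [0.04, 2.09], [-2.66, 2.66]. Speed limits (rad/s): [2.57, 2.57, 3.14, 3.14, 3.14, 3.14, 3.14].

INTERFACE

Orientations are given as a unit quaternion [x, y, z, w].
In Python, from plant import * gives the robot as it stands. Calls block until the motion is done:
- goto(position, orientation): joint-space move of the TCP to a pose.
- move_l(position, feed=0.15, rot=None): straight line of the TCP; rot=None keeps the orientation; feed is the mean speed in m/s.
- movej(angles): joint-space move.
- ungrasp() and gripper_close(f_grip=None): open the fingers fully, or close them until they stop; f_grip is the grip in N (None keeps the last).
- dwell(seconds).
- ik(position, orientation): joint angles nearest the present ones, or None.
- get_obs(): the state.
- capture(name): name is "scene" or "top" or "wrist"; returns (picture, depth): 480x640x3 uint8, blue, green, red; 480x640 float32, m along the optical axis (not along the pixel's ray), 0 where there is no reading.
- camera_params(name): a dict with "intrinsics" (3x3 intrinsics, pixels), "dist" ([k1, k2, p1, p2, k3] as OpenCV has them; the pictures are not rectified), "position" and "rotation" of the camera in the world. Camera axes: x right, y down, z forward; pixel columns grow to the right and rows downward; lengths in m; the calibration is good to about 2 mm. A picture is of the moment at which its call begins: read the wrist's pose just before it. camera_params takes no time and is no camera call; for the wrist camera it gives the pose at the moment of the call.
A pose or a line that the arm cannot do raises MotionError and nothing moves.
- hand_in(): hands the job in; it is judged then, once.
Trained networks look in the newest picture that a camera, given by its name, has taken for a name from the list of things; names that differ only in an ending like _2 or _b are one class to them, and where a whole thing is asked for, a point or a joint stands for the part that bears it (a point fixed in the world has none). Each returns a list of dicts, best first, with "p" (0 to 1); they miss things now and then, are a little off and sometimes report something else, mostly with a low value. They report only what shows in the picture. A call takes as long as a camera call.
- outline_of(name, camera): "mask" (480x640 bool, what is visible of it) and "position" ([row, column] in pixels, amid what is visible of it).
The state is a dict: "time_s": time; "qpos": joint angles; "dq": joint speeds; "joint_efforts": joint torques, N m; "ee_pos": TCP position; "eef_rot": TCP orientation; "contact_force": force on the tool from outside, world axes, zero at the start; "ft_torque": the same for the moment, N m; "opening": finger opening in m; "grip_force": force on a finger pad.
Only numpy, scipy, OpenCV 4.12 (cv2) and the standard library are available. Lean on these libraries where they do the work, as an engineer would, in place of code of your own. Each camera call takes 0.05 s, during which the arm holds its last target. There are 200 camera calls.

## Working session

There is one attempt and no reset: what is moved stays moved. The work goes in short steps, each a Python script; the robot and the scene stay as the last script left them, time stands still between calls to the robot, and variables do not carry over. Pictures are saved under pics/ and viewed, at most 10 in all, crops included, and the job is handed in when it is done.

```bash
ls; mkdir -p pics
python3 - <<'E'
from plant import *
import cv2,numpy as np
o=get_obs();print(o['time_s'],o['ee_pos'],o['eef_rot'],o['opening'])
for c in ['scene','top']:
    im,d=capture(c);cv2.imwrite(f'pics/{c}0.png',im);np.save(f'pics/{c}_d.npy',d)
    p=camera_params(c);print(c,p)
    for n in ['roll_center','cradle','flap','bottle_bench1','tape_roll']:
        for r in outline_of(n,c)[:3]:
            print(n,round(r['p'],2),r['position'],r['mask'].sum())
            if r['p']>.5: np.save(f'pics/{c}_{n}.npy',r['mask'])
E
```

```text
pics
0.0 [0.15321064 0.60524405 0.23045034] [ 1.23575108e-01  9.92334764e-01 -9.51984020e-04 -5.33965690e-05] 0.08552381426768005
scene {'intrinsics': array([[458.87726575,   0.        , 321.67366793],
       [  0.        , 458.87726575, 248.68622916],
       [  0.        ,   0.        ,   1.        ]]), 'dist': array([-0.12223433,  0.        ,  0.        ,  0.        ,  0.        ]), 'position': array([ 0.09808875, -0.71997319,  0.51671267]), 'rotation': array([ 0.82150013, -0.30708862,  0.17943626, -0.44568682])}
roll_center 0.69 [249.8, 264.1] 4271
flap 0.86 [252.9, 310.7] 492
flap 0.47 [250.1, 263.4] 4205
bottle_bench1 0.94 [200.4, 304.2] 633
bottle_bench1 0.75 [202.1, 276.7] 668
tape_roll 0.68 [342.4, 413.3] 2050
top {'intrinsics': array([[514.82770461,   0.        , 323.99442469],
       [  0.        , 514.82770461, 241.20874198],
       [  0.        ,   0.        ,   1.        ]]), 'dist': array([-0.0623073,  0.       ,  0.       ,  0.       ,  0.       ]), 'position': array([ 0.4460463 , -0.19025171,  0.99381506]), 'rotation': array([ 0.71277544, -0.69787572,  0.052882  , -0.04608836])}
roll_center 0.84 [278.1, 276.1] 4735
cradle 0.96 [210.3, 299.8] 8892
flap 0.56 [236.5, 290.9] 634
bottle_bench1 0.96 [172.8, 224.5] 602
bottle_bench1 0.96 [208.3, 204.0] 582
tape_roll 0.84 [264.5, 472.4] 1130
```

View pics/scene0.png

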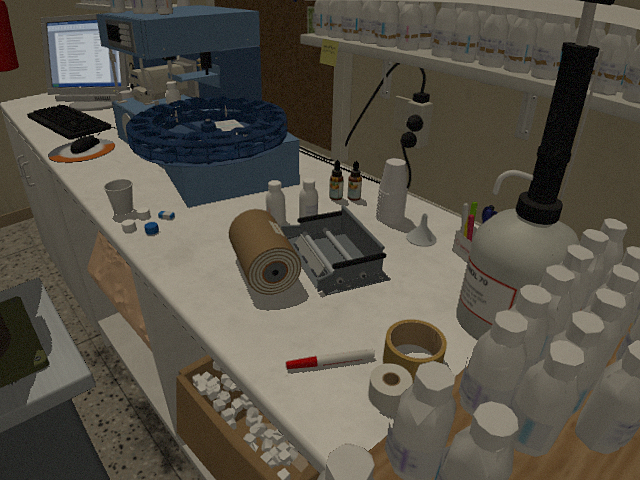

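View pics/top0.png

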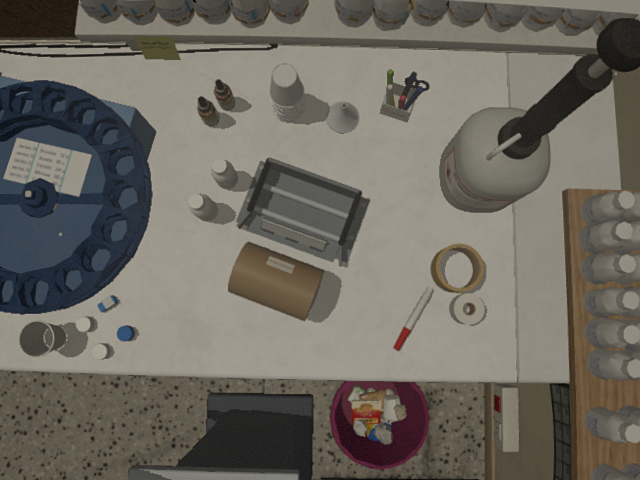

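```bash
cat > h.py <<'E'
import cv2,numpy as np
from scipy.spatial.transform import Rotation as R
def cloud(d,p):
    v,u=np.mgrid[0:480,0:640]
    q=cv2.undistortPoints(np.stack([u,v],-1).reshape(-1,1,2).astype(float),p['intrinsics'],p['dist']).reshape(480,640,2)
    P=np.dstack([q,np.ones((480,640))])*d[...,None]
    return P@R.from_quat(p['rotation']).as_matrix().T+p['position']
E
python3 - <<'E'
from plant import *
from h import *
for c in ['scene','top']:
    P=cloud(np.load(f'pics/{c}_d.npy'),camera_params(c))
    for n in ['roll_center','cradle','flap','bottle_bench1','tape_roll']:
        try:m=np.load(f'pics/{c}_{n}.npy')
        except Exception: continue
        X=P[m]; print(c,n,np.percentile(X,[2,50,98],axis=0).round(3).tolist())
    Y=P.reshape(-1,3);b=Y[(abs(Y[:,2])<.01)&(Y[:,0]>.3)&(Y[:,0]<.7)];print('bench z',np.median(b[:,2]),len(b))
P=cloud(np.load('pics/top_d.npy'),camera_params('top'))
m=np.load('pics/top_roll_center.npy')
X=P[m];T=X[X[:,2]>.085]
for nm,S in(('top strip',T),):
    r=cv2.minAreaRect(S[:,:2].astype(np.float32)*1000);print(nm,r,S.mean(0))
# cylinder fit, axis horizontal, R=.05
from scipy.optimize import least_squares
S=X[X[:,2]>.06]
f=lambda a:np.hypot((S[:,0]-a[0])*np.cos(a[1])+(S[:,1]+.15)*np.sin(a[1]),S[:,2]-a[2])-.05
s=least_squares(f,[X[:,0].mean(),0,.05],loss='soft_l1',f_scale=.002);print('cyl x at y=-.15, tilt, z',s.x,np.abs(s.fun).mean())
m=np.load('pics/top_cradle.npy')
print(cv2.minAreaRect((P[m][:,:2]*1000).astype(np.float32)))
E
```

```text
scene roll_center [[0.436, -0.197, 0.009], [0.481, -0.168, 0.079], [0.541, -0.042, 0.101]]
scene flap [[0.569, -0.199, 0.006], [0.592, -0.143, 0.015], [0.617, -0.081, 0.026]]
scene bottle_bench1 [[0.618, 0.009, 0.007], [0.632, 0.019, 0.059], [0.655, 0.042, 0.099]]
scene tape_roll [[0.491, -0.494, 0.004], [0.55, -0.443, 0.037], [0.576, -0.413, 0.049]]
bench z 0.00014675397052998918 49319
top roll_center [[0.445, -0.187, 0.061], [0.501, -0.114, 0.095], [0.559, -0.039, 0.103]]
top cradle [[0.558, -0.266, -0.0], [0.644, -0.157, 0.006], [0.724, -0.044, 0.063]]
top flap [[0.57, -0.193, 0.006], [0.595, -0.139, 0.016], [0.619, -0.08, 0.028]]
top bottle_bench1 [[0.619, 0.01, 0.013], [0.633, 0.023, 0.074], [0.655, 0.043, 0.101]]
top tape_roll [[0.494, -0.492, 0.001], [0.536, -0.456, 0.045], [0.578, -0.405, 0.051]]
bench z 0.0012111353443076123 78566
top strip ((500.35406494140625, -120.54534912109375), (167.43438720703125, 77.15534973144531), 70.74311065673828) [ 0.50261911 -0.11281778  0.10044308]
cyl x at y=-.15, tilt, z [ 0.49011754 -0.34335087  0.05088958] 0.004442525254034431
((600.1993408203125, -138.99705505371094), (233.78533935546875, 257.1519470214844), 70.71530151367188)
```

The scene shows the roll at px (264,250) in front of the cradle; the top view has the roll at (276,278), the cradle at (303,210), and the bottles at (224,173) and (203,207). The cradle and roll are both yawed by about -19.5°. I'll refine the cradle pose next.

Run:
```python
from plant import *
from h import *
psi=-0.34;o=np.array([.645,-.165])
ims=[]
p=camera_params('top');im=cv2.imread('pics/top0.png')
c,s=np.cos(psi),np.sin(psi)
g=np.mgrid[0:300,0:280]  # rows: x from +.1 down, cols: y from +.14
lx=.1-g[0]*.001;ly=.14-g[1]*.001
Rm=R.from_quat(p['rotation'])
for h in(.014,.042):
    W=np.stack([o[0]+c*lx-s*ly,o[1]+s*lx+c*ly,np.full(lx.shape,h)],-1).reshape(-1,3)
    C=Rm.inv().apply(W-p['position'])
    uv=cv2.projectPoints(C,np.zeros(3),np.zeros(3),p['intrinsics'],p['dist'])[0].reshape(300,280,2).astype(np.float32)
    b=cv2.remap(im,uv[...,0],uv[...,1],cv2.INTER_CUBIC)[:220]
    b=cv2.resize(b,None,fx=1.4,fy=1.4)
    for k in range(0,220,20): cv2.putText(b,str(100-k),(0,int(k*1.4)+4),0,.3,(0,0,255),1)
    for k in range(0,280,20): cv2.putText(b,str(140-k),(int(k*1.4)-6,300),0,.3,(0,0,255),1)
    ims.append(b)
cv2.imwrite('pics/rect.png',np.hstack(ims))
for cn in ['top','scene']:
    P=cloud(np.load(f'pics/{cn}_d.npy'),camera_params(cn)).reshape(-1,3)
    d=P[:,:2]-o;L=np.c_[c*d[:,0]+s*d[:,1],-s*d[:,0]+c*d[:,1],P[:,2]]
    L=L[(abs(L[:,0])<.12)&(abs(L[:,1])<.14)]
    B=L[(L[:,2]>.054)&(L[:,2]<.07)&(L[:,0]>.03)]
    print(cn,'rest',len(B),np.median(B,0),np.polyfit(B[:,1],B[:,0],1),B[:,1].min(),B[:,1].max())
    for sg in(1,-1):
        K=L[(L[:,2]>.036)&(L[:,2]<.048)&(L[:,1]*sg>.06)&(abs(L[:,0])<.06)]
        if len(K)>9:print(' cheek',sg,len(K),np.percentile(K[:,1],[5,50,95]),np.polyfit(K[:,0],K[:,1],1))
    r=L[(abs(L[:,1])<.05)]
    print([(round(a,3),round(float(np.median(q[:,2])),4)) for a in np.arange(-.07,.07,.004) if len(q:=r[abs(r[:,0]-a)<.002])>5])
P=cloud(np.load('pics/top_d.npy'),p);m=np.load('pics/top_roll_center.npy')
d=P[m][:,:2]-o;L=np.c_[c*d[:,0]+s*d[:,1],-s*d[:,0]+c*d[:,1],P[m][:,2]]
T=L[L[:,2]>.09];print('roll ends',np.percentile(T[:,1],[.5,2,98,99.5]),np.percentile(L[:,0],[1,99]))
from scipy.optimize import least_squares
S=L[L[:,2]>.07]
f=lambda a:np.hypot(S[:,0]-a[0]-S[:,1]*a[1],S[:,2]-.05)-.05
s=least_squares(f,[-.1,0],loss='soft_l1',f_scale=.002);print('roll lx, slope',s.x,np.median(abs(s.fun)))
```

```text
top rest 421 [0.05630978 0.00851123 0.06205161] [-0.0003973   0.05644673] -0.07936165608106624 0.09831064274507749
 cheek 1 233 [0.07787086 0.09776813 0.10481789] [-0.09171124  0.09804243]
 cheek -1 210 [-0.08665665 -0.08131255 -0.07303287] [ 0.04234158 -0.08114278]
[(np.float64(-0.07), 0.0043), (np.float64(-0.066), 0.0064), (np.float64(-0.062), 0.0094), (np.float64(-0.058), 0.0143), (np.float64(-0.054), 0.0192), (np.float64(-0.05), 0.0254), (np.float64(-0.046), 0.0236), (np.float64(-0.042), 0.0093), (np.float64(-0.038), 0.0097), (np.float64(-0.034), 0.0148), (np.float64(-0.03), 0.0147), (np.float64(-0.026), 0.011), (np.float64(-0.022), 0.0035), (np.float64(-0.018), 0.0028), (np.float64(-0.014), 0.0028), (np.float64(-0.01), 0.0028), (np.float64(-0.006), 0.0031), (np.float64(-0.002), 0.0029), (np.float64(0.002), 0.0028), (np.float64(0.006), 0.0032), (np.float64(0.01), 0.0053), (np.float64(0.014), 0.0145), (np.float64(0.018), 0.0146), (np.float64(0.022), 0.0123), (np.float64(0.026), 0.0032), (np.float64(0.03), 0.0029), (np.float64(0.034), 0.003), (np.float64(0.038), 0.0031), (np.float6
[... 762 characters left out ...]
np.float64(-0.022), 0.0034), (np.float64(-0.018), 0.0024), (np.float64(-0.014), 0.0025), (np.float64(-0.01), 0.0023), (np.float64(-0.006), 0.0021), (np.float64(-0.002), 0.0022), (np.float64(0.002), 0.0023), (np.float64(0.006), 0.0023), (np.float64(0.01), 0.0086), (np.float64(0.014), 0.0139), (np.float64(0.018), 0.0141), (np.float64(0.03), 0.0022), (np.float64(0.034), 0.0026), (np.float64(0.038), 0.0025), (np.float64(0.042), 0.0028), (np.float64(0.046), 0.0024), (np.float64(0.05), 0.0025), (np.float64(0.054), 0.0347), (np.float64(0.058), 0.0621)]
roll ends [-0.09015466 -0.07051121  0.0739027   0.07651151] [-0.19966762 -0.10307507]
roll lx, slope [-0.15094232  0.00371128] 0.0010349654625697174
```

View pics/rect.png

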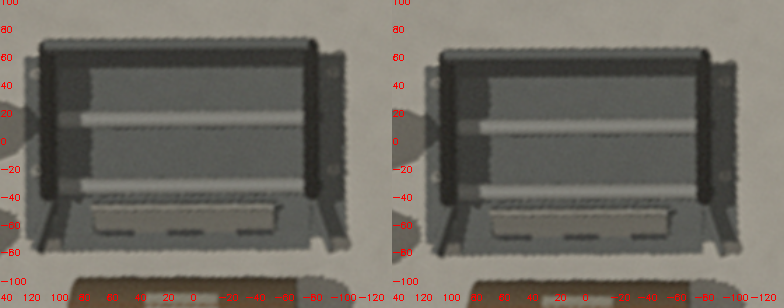

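The rectified view shows the rollers at local x of about +16 and -31 mm and the cheeks at y of about +98 and -83 mm. That puts the cradle origin at about (0.641, -0.155) with yaw -0.336. The roll is at cradle (-0.144, -0.006), nearly square. I'll move in behind the roll and probe the fingertip length on the bench.

```bash
cat >> h.py <<'E'
PSI=-0.336;O=np.array([.641,-.155]);c_,s_=np.cos(PSI),np.sin(PSI)
Q=R.from_matrix(np.array([[-c_,-s_,0],[-s_,c_,0],[0,0,-1]]).T.T).as_quat()
def W(x,z,y=-.004): return [O[0]+c_*x-s_*y,O[1]+s_*x+c_*y,z]
def toC(p): d=np.asarray(p)[:2]-O; return np.array([c_*d[0]+s_*d[1],-s_*d[0]+c_*d[1],p[2]])
def fC(f): return np.array([c_*f[0]+s_*f[1],-s_*f[0]+c_*f[1],f[2]])
E
python3 - <<'E'
from plant import *
from h import *
print(R.from_quat(Q).as_matrix().round(2).tolist())
P=cloud(np.load('pics/top_d.npy'),camera_params('top')).reshape(-1,3)
m=(P[:,1]>.12)&(P[:,1]<.5)&(P[:,2]>.05)&(P[:,0]<.6)&(P[:,0]>.0)
print('machine',np.percentile(P[m],[1,50,99],axis=0).round(2).tolist())
q0=get_obs()['eef_rot']
for p,q in(([.22,.42,.38],q0),([.3,.27,.38],q0),(W(-.25,.25),Q),(W(-.25,.07),Q)): print(p,ik(p,q))
E
```

```text
[[-0.94, 0.33, 0.0], [0.33, 0.94, 0.0], [0.0, 0.0, -1.0]]
machine [[0.37, 0.12, 0.06], [0.52, 0.25, 0.14], [0.6, 0.36, 0.19]]
[0.22, 0.42, 0.38] [-1.01356392  0.31722171 -0.24084587  1.76831997  0.0850892   1.06607637
  0.03901298]
[0.3, 0.27, 0.38] [-0.69039357  0.202627   -0.19571159  1.93614053  0.0462662   1.00699715
  0.4161146 ]
[np.float64(0.40366087925932165), np.float64(-0.07634797036285909), 0.25] [ 0.21843734  0.39276938 -0.20339253  2.14647762  0.13460986  0.61392898
  1.1547017 ]
[np.float64(0.40366087925932165), np.float64(-0.07634797036285909), 0.07] [ 0.21969953  0.77974697 -0.23368002  2.3195709   1.24352128  0.17279366
  0.04789806]
```

Run:
```python
from plant import *
from h import *
q0=get_obs()['eef_rot']
goto([.22,.42,.38],q0);goto([.3,.27,.38],q0);goto(W(-.22,.25),Q)
ungrasp()
o=get_obs();print(o['time_s'],toC(o['ee_pos']),o['contact_force'],o['qpos'].round(2),o['opening'])
for z in(.2,.15,.1,.06,.03): print(z,ik(W(-.225,z),Q))
move_l(W(-.225,.06),feed=.15)
o=get_obs();print(o['time_s'],toC(o['ee_pos']),o['contact_force'],o['qpos'].round(2))
z=.02;move_l(W(-.225,z),feed=.1);f0=get_obs()['contact_force'].copy();print(f0)
while z>-.014:
    z-=.002;move_l(W(-.225,z),feed=.04);o=get_obs();print(round(z,3),o['ee_pos'][2].round(4),(o['contact_force']-f0).round(2))
    if o['contact_force'][2]-f0[2]>3:break
move_l(W(-.225,.06),feed=.1);print(get_obs()['time_s'])
im,d=capture('wrist');cv2.imwrite('pics/w.png',im)
```

```text
4.0 [-0.21997591 -0.00299977  0.25024808] [ 0.76204881 -0.36971247  0.80693028] [ 0.02  0.43  0.1   2.08 -0.07  0.64  1.41] 0.08556139316046675
0.2 [ 0.03595279  0.51008685  0.08089751  2.15643976 -0.08588276  0.47796715
  1.41768293]
0.15 [ 0.0526153   0.60915772  0.05770149  2.20634731 -0.10246529  0.32847145
  1.43177397]
0.1 [ 0.06905505  0.71636954  0.03286962  2.24163878 -0.11752426  0.18510006
  1.44417998]
0.06 [ 0.08110115  0.80603249  0.01371992  2.25860615 -0.1279898   0.07763353
  1.45300548]
0.03 [ 0.20956846  0.87411979 -0.19399324  2.25900806  1.45230283  0.14945717
 -0.13201881]
5.4167 [-0.22457244 -0.0039212   0.06053959] [-0.03660075  0.18526302  0.65801331] [ 0.08  0.8   0.01  2.26 -0.11  0.08  1.43]Traceback (most recent call last):
  File "<stdin>", line 10, in <module>
plant.MotionError: the arm cannot follow that straight line within its joint ranges
```

Run:
```python
from plant import *
from h import *
move_l(W(-.215,.14),feed=.15);move_l(W(-.144,.125),feed=.15);dwell(.2)
im,d=capture('wrist');cv2.imwrite('pics/w.png',im)
f0=get_obs()['contact_force'].copy();print(f0);z=.108
move_l(W(-.144,z),feed=.08)
while z>.08:
    z-=.0015;move_l(W(-.144,z),feed=.03);o=get_obs();df=fC(o['contact_force']-f0)
    print(round(z,4),o['ee_pos'][2].round(4),df.round(2))
    if df[2]>2.5:break
move_l(W(-.144,.14),feed=.1);print(get_obs()['time_s'])
im,d=capture('top');cv2.imwrite('pics/t2.png',im)
P=cloud(d,camera_params('top'));r=outline_of('roll_center','top')
if r:
    X=np.array([toC(p) for p in P[r[0]['mask']]]);print(r[0]['p'],np.percentile(X,[2,50,98],axis=0).round(3).tolist())
```

```text
[-0.55397543  0.17224341 -0.51391376]
0.1065 0.1067 [0.12 0.28 0.14]
0.105 0.105 [0.34 0.14 0.43]
0.1035 0.1034 [ 0.52 -0.35  0.47]
0.102 0.1019 [0.42 0.9  0.37]
0.1005 0.1004 [ 0.63  0.26 -0.01]
0.099 0.0989 [-0.7  -0.96  1.24]
0.0975 0.0974 [ 0.66  0.12 -0.52]
0.096 0.0959 [-0.26 -0.24  0.54]
0.0945 0.0944 [ 1.21 -0.41  0.95]
0.093 0.0929 [ 0.59 -0.5   1.22]
0.0915 0.0914 [ 0.49 -0.43 -0.38]
0.09 0.0899 [ 0.7  -0.13  0.51]
0.0885 0.0884 [0.63 0.26 0.06]
0.087 0.0869 [ 0.47 -0.1   0.93]
0.0855 0.0868 [ 1.13  0.38 11.27]
11.7917
0.97 [[-0.192, -0.082, 0.004], [-0.16, -0.054, 0.089], [-0.096, -0.019, 0.104]]
```

View pics/w.png

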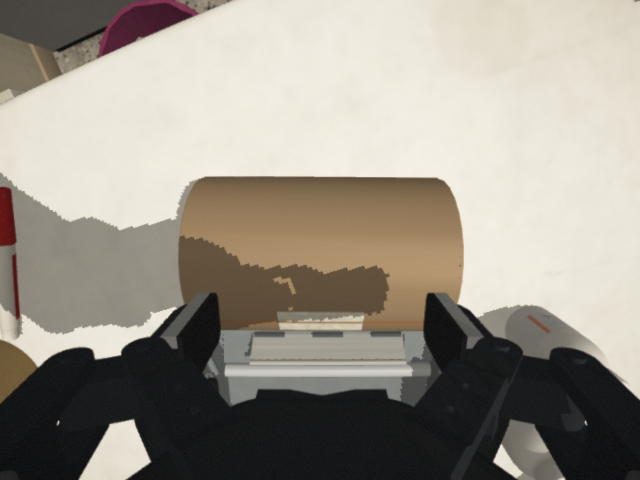

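The wrist view shows both fingertips symmetric over the roll's ends (about px 200 and 440, row 300) and parallel to its axis. The touch shows that the open tips sit 13 mm above the TCP, with a stiffness of about 8 N/mm. Next I push the roll gently up to the flap from behind.

```bash
cat >> h.py <<'E'
def look(cap,par,out,k):
    im,d=cap('scene');cv2.imwrite(f'pics/s{k}.png',im)
    r=out('roll_center','scene')
    if not r: return None
    X=cloud(d,par('scene'))[r[0]['mask']];dd=X[:,:2]-O
    L=np.c_[c_*dd[:,0]+s_*dd[:,1],-s_*dd[:,0]+c_*dd[:,1],X[:,2]]
    from scipy.optimize import least_squares
    L=L[(L[:,2]>.01)&(L[:,1]>-.076)&(L[:,1]<.07)]
    f=lambda a:np.hypot(L[:,0]-a[0]-L[:,1]*a[1],L[:,2]-a[2])-.05
    s=least_squares(f,[np.median(L[:,0])+.02,0,.05],loss='soft_l1',f_scale=.002);return s.x.round(4),np.median(abs(s.fun)).round(4)
E
python3 - <<'E'
from plant import *
from h import *
Y=-.005
move_l(W(-.218,.14,Y),feed=.15);move_l(W(-.218,.058,Y),feed=.15);dwell(.2)
f0=get_obs()['contact_force'].copy()
xs=list(np.arange(-.208,-.16,.004))+list(np.arange(-.158,-.128,.002))
for x in xs:
    move_l(W(x,.058 if x<-.19 else .05,Y),feed=.04);o=get_obs();df=fC(o['contact_force']-f0);p=toC(o['ee_pos'])
    print(p.round(4),df.round(1))
    if df[0]<-4:break
print(o['time_s'],look(capture,camera_params,outline_of,1))
E
```

```text
[-0.2075 -0.005   0.0581] [ 0.3 -0.1 -0. ]
[-0.2037 -0.005   0.058 ] [-0.8  0.4  0.2]
[-0.1996 -0.005   0.058 ] [-1.1  0.2  0.2]
[-0.1974 -0.0052  0.0582] [-2.8  0.9  5.8]
[-0.1964 -0.0052  0.0585] [-7.5  1.4 13.5]
14.8333 (array([-0.142 ,  0.0103,  0.0503]), np.float64(0.0004))
```

View pics/s1.png

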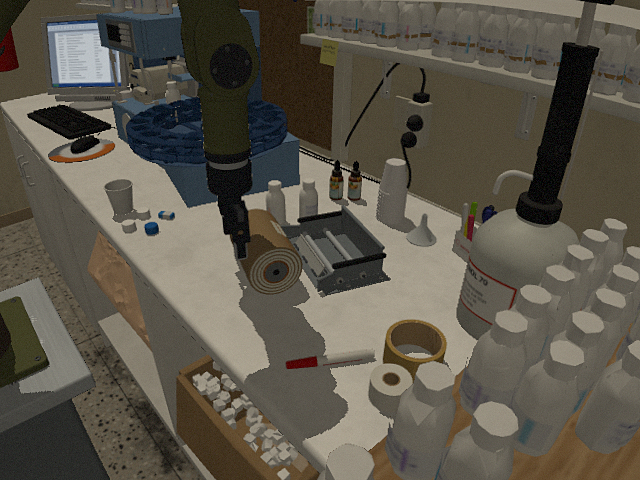

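The scene view shows the roll still at x = -0.142 (px 264,250) with the finger wedged behind it. Friction at the fingers is high, so the hand has to follow the roll's cycloid without slipping. I'll do that with light force control and re-sync from vision.

```bash
cat > stroke.py <<'E'
from plant import *
from h import *
Y=-.005;EX=.0116;EZ=.0132
def path_dir(x):
    if x<-.085:return np.array([1.,0])
    if x<-.050:return np.array([.974,.225])
    a=np.arcsin(np.clip((x+.024)/.056,-1,1));return np.array([np.cos(a),-np.sin(a)])
def stroke(c,x_end,Ft,f0,ds=.002,feed=.06,phimax=8,every=5,tol=.008,k0=0):
    c=np.array(c,float);p=toC(get_obs()['ee_pos'])[[0,2]]
    for k in range(200):
        o=get_obs();F=fC(o['contact_force']-f0)[[0,2]]
        if k%every==every-1:
            s=look(capture,camera_params,outline_of,k0+k)
            if s and s[1]<.0015:
                new=s[0][[0,2]];print('  see',s[0],s[1],'est',c.round(4),'t',round(o['time_s'],1))
                if abs(new-c).max()>tol:print('DEVIATION');c=new;return c,'dev'
                c=new
        e=toC(o['ee_pos'])[[0,2]]+[EX,EZ];r=e-c;phi=np.arctan2(*r);n=np.array([np.sin(phi),np.cos(phi)]);t=np.array([np.cos(phi),-np.sin(phi)])
        Fn=F@n
        print(c.round(4),'phi',round(np.degrees(phi)),'R',np.hypot(*r).round(4),'Fn',round(Fn,1),'Ft',round(F@t,1))
        if abs(F).max()>40: return c,'force'
        if c[0]>=x_end or np.degrees(phi)>phimax: return c,'end'
        u=path_dir(c[0]);g=np.clip((Ft-Fn)/8500*.5,-.0012,.0012)
        p=p+ds*(u+t)-g*n;c=c+ds*u
        move_l(W(p[0],p[1],Y),feed=feed)
E
python3 - <<'E'
from stroke import *
p=toC(get_obs()['ee_pos']);move_l(W(p[0]-.006,p[2],Y),feed=.04);dwell(.2)
f0=np.mean([get_obs()['contact_force'] for _ in range(3)],0);print(f0)
np.save('f0.npy',f0)
s=look(capture,camera_params,outline_of,900);print(s);c=s[0][[0,2]];c[1]=.05
e=c+.05*np.array([np.sin(-1.13),np.cos(-1.13)])
move_l(W(e[0]-EX-.0005,e[1]-EZ,Y),feed=.04)
print(stroke(c,-.088,2.0,f0,k0=100))
E
```

```text
[-0.30663004 -0.02342958  0.02248483]
(array([-0.1442,  0.0081,  0.0503]), np.float64(0.0005))
[-0.1442  0.05  ] phi -65 R 0.0503 Fn -0.9 Ft -0.4
[-0.1422  0.05  ] phi -62 R 0.0498 Fn 0.5 Ft -0.2
[-0.1402  0.05  ] phi -60 R 0.0498 Fn -0.5 Ft 0.2
[-0.1382  0.05  ] phi -58 R 0.0497 Fn -0.6 Ft 0.3
  see [-0.1372  0.013   0.0502] 0.0004 est [-0.1362  0.05  ] t 16.9
[-0.1372  0.0502] phi -55 R 0.0487 Fn 0.3 Ft 0.3
[-0.1352  0.0502] phi -53 R 0.0486 Fn -0.2 Ft 0.1
[-0.1332  0.0502] phi -50 R 0.0485 Fn 0.2 Ft 0.7
[-0.1312  0.0502] phi -48 R 0.0484 Fn -0.6 Ft 0.5
[-0.1292  0.0502] phi -46 R 0.0483 Fn -0.0 Ft -0.4
  see [-0.1283  0.0097  0.0502] 0.0004 est [-0.1272  0.0502] t 18.2
[-0.1283  0.0502] phi -42 R 0.0478 Fn 1.3 Ft 0.0
[-0.1263  0.0502] phi -40 R 0.0477 Fn 4.2 Ft 1.4
[-0.1243  0.0502] phi -37 R 0.0477 Fn 3.6 Ft 1.3
[-0.1223  0.0502] phi -35 R 0.0478 Fn 3.2 Ft 1.0
[-0.1203  0.0502] phi -32 R 0.0479 Fn 3.3 Ft 0.7
  see [-0.1184  0.0024  0.0502] 0.0004 est [-0.1183  0.0502] t 19.6
[-0.1184  0.0502] phi -30 R 0.0479 Fn 2.0 Ft 1.3
[-0.1164  0.0502] phi -28 R 0.048 Fn 2.1 Ft 0.9
[-0.1144 
[... 252 characters left out ...]
.8
[-0.1062  0.0502] phi -16 R 0.0486 Fn 3.8 Ft 0.5
[-0.1042  0.0502] phi -13 R 0.0487 Fn 3.5 Ft 0.8
[-0.1022  0.0502] phi -11 R 0.0488 Fn 4.4 Ft 0.2
[-0.1002  0.0502] phi -9 R 0.0489 Fn 4.8 Ft 0.7
  see [-0.0982  0.0034  0.0502] 0.0004 est [-0.0982  0.0502] t 22.3
[-0.0982  0.0502] phi -7 R 0.0491 Fn 3.9 Ft 0.7
[-0.0962  0.0502] phi -4 R 0.0493 Fn 4.5 Ft 0.2
[-0.0942  0.0502] phi -2 R 0.0495 Fn 4.3 Ft 0.1
[-0.0922  0.0502] phi 0 R 0.0496 Fn 4.4 Ft -0.2
[-0.0902  0.0502] phi 2 R 0.0498 Fn 4.0 Ft 0.7
  see [-0.0882  0.0029  0.0502] 0.0004 est [-0.0882  0.0502] t 23.6
[-0.0882  0.0502] phi 4 R 0.05 Fn 4.0 Ft 0.3
[-0.0862  0.0502] phi 6 R 0.0501 Fn 7.0 Ft -1.6
(array([-0.0862,  0.0502]), 'end')
```

```bash
sed -i "s/n=np.array(\[np.sin(phi)/q=min(phi,0.);n=np.array([np.sin(q)/; s/np.cos(phi)\]);t=np.array(\[np.cos(phi),-np.sin(phi)\])/np.cos(q)]);t=np.array([np.cos(q),-np.sin(q)])/" stroke.py; grep -n "q=min" stroke.py
python3 - <<'E'
from stroke import *
p=toC(get_obs()['ee_pos']);move_l(W(p[0],p[2]+.025,Y),feed=.1)
s=look(capture,camera_params,outline_of,901);print(s)
move_l(W(-.165,.11,Y),feed=.15);move_l(W(-.165,.06,Y),feed=.12);dwell(.2)
f0=np.mean([get_obs()['contact_force'] for _ in range(3)],0);print(f0);np.save('f0.npy',f0)
s=look(capture,camera_params,outline_of,902);print(s);c=s[0][[0,2]]
a=np.radians(-70);e=c+.0485*np.array([np.sin(a),np.cos(a)])
move_l(W(e[0]-EX-.004,e[1]-EZ,Y),feed=.08);move_l(W(e[0]-EX,e[1]-EZ,Y),feed=.04)
if abs(c[0]+.087)<.01: print(stroke(c,-.019,10.0,f0,k0=200,phimax=25),get_obs()['time_s'])
E
```

```text
18:        e=toC(o['ee_pos'])[[0,2]]+[EX,EZ];r=e-c;phi=np.arctan2(*r);q=min(phi,0.);n=np.array([np.sin(q),np.cos(q)]);t=np.array([np.cos(q),-np.sin(q)])
(array([-0.0967,  0.0013,  0.0502]), np.float64(0.0004))
[-1.50211424 -0.00282178  0.44208201]
(array([-0.0994,  0.0018,  0.0502]), np.float64(0.0004))
```

Run:
```python
from stroke import *
f0=np.load('f0.npy')
o=get_obs();s=look(capture,camera_params,outline_of,903);print(s,toC(o['ee_pos']),fC(o['contact_force']-f0));c=s[0][[0,2]]
a=np.radians(-76);e=c+.049*np.array([np.sin(a),np.cos(a)])
move_l(W(e[0]-EX-.003,e[1]-EZ,Y),feed=.06);move_l(W(e[0]-EX,e[1]-EZ,Y),feed=.04)
c,r=stroke(c,-.088,3.0,f0,k0=300,phimax=25);print(r)
if r=='end': print(stroke(c,-.019,10.0,f0,k0=400,phimax=25,every=4),get_obs()['time_s'])
```

```text
(array([-0.0963,  0.0006,  0.0502]), np.float64(0.0004)) [-0.15615831 -0.00502578  0.05359236] [ 1.7952043  -0.72825384 -1.34010909]
[-0.0963  0.0502] phi -76 R 0.0486 Fn -1.5 Ft -0.8
[-0.0943  0.0502] phi -73 R 0.0479 Fn -2.1 Ft -0.7
[-0.0923  0.0502] phi -71 R 0.0477 Fn -2.0 Ft 0.6
[-0.0903  0.0502] phi -68 R 0.0475 Fn -1.3 Ft 0.7
  see [-0.0873  0.0022  0.0502] 0.0004 est [-0.0883  0.0502] t 28.1
[-0.0873  0.0502] phi -67 R 0.0484 Fn -2.3 Ft 1.3
end
[-0.0873  0.0502] phi -67 R 0.0484 Fn -1.7 Ft 0.7
[-0.0853  0.0502] phi -65 R 0.0486 Fn 2.3 Ft 0.6
[-0.0833  0.0502] phi -62 R 0.0482 Fn 5.3 Ft 2.5
  see [-0.0821 -0.0009  0.0505] 0.0004 est [-0.0814  0.0506] t 28.9
[-0.0821  0.0505] phi -60 R 0.0477 Fn 5.6 Ft 1.4
[-0.0802  0.051 ] phi -58 R 0.0478 Fn 5.4 Ft -0.5
[-0.0782  0.0514] phi -55 R 0.0476 Fn 6.0 Ft 0.1
[-0.0763  0.0518] phi -53 R 0.0475 Fn 6.3 Ft -0.0
  see [-0.0741 -0.0007  0.0524] 0.0004 est [-0.0743  0.0523] t 30.0
[-0.0741  0.0524] phi -51 R 0.0476 Fn 7.2 Ft 0.3
[-0.0722  0.0528] phi -48 R 0.0476 Fn 8.5 Ft 1.5
[-0.0702  0.0533] phi -45 R 0.0475 Fn 9.8 Ft 1.7
[-0.0683  0.05
[... 923 characters left out ...]
 phi -11 R 0.0486 Fn 11.1 Ft -0.2
[-0.0382  0.0627] phi -8 R 0.0487 Fn 10.3 Ft -1.1
[-0.0362  0.0632] phi -5 R 0.0489 Fn 10.5 Ft -0.6
[-0.0343  0.0636] phi -2 R 0.0491 Fn 9.5 Ft -0.4
  see [-0.0312  0.0006  0.0639] 0.0005 est [-0.0323  0.064 ] t 35.5
[-0.0312  0.0639] phi -1 R 0.0494 Fn 8.8 Ft 0.4
[-0.0292  0.0642] phi 2 R 0.0496 Fn 11.3 Ft 1.4
[-0.0272  0.0643] phi 5 R 0.0498 Fn 9.8 Ft 1.0
[-0.0252  0.0645] phi 7 R 0.05 Fn 9.5 Ft 1.6
  see [-0.0225 -0.      0.0643] 0.0004 est [-0.0232  0.0645] t 36.6
[-0.0225  0.0643] phi 9 R 0.0504 Fn 8.4 Ft 2.5
[-0.0205  0.0642] phi 11 R 0.0507 Fn 8.3 Ft 2.1
[-0.0185  0.0641] phi 14 R 0.0511 Fn 7.8 Ft 3.0
(array([-0.01850463,  0.06412145]), 'end') 37.2417
```

Run:
```python
from stroke import *
f0=np.load('f0.npy')
s=look(capture,camera_params,outline_of,904);print(s)
print(stroke(s[0][[0,2]],-.011,4.0,f0,k0=500,phimax=24,every=3))
p=toC(get_obs()['ee_pos']);move_l(W(p[0],.16,Y),feed=.1)
print(look(capture,camera_params,outline_of,905))
move_l(W(-.15,.2,Y),feed=.15);dwell(.5)
print(look(capture,camera_params,outline_of,906))
im,d=capture('top');cv2.imwrite('pics/tend.png',im)
P=cloud(d,camera_params('top'));r=outline_of('roll_center','top')[0]
X=np.array([toC(q) for q in P[r['mask']]]);T=X[X[:,2]>.095];print('ends y',np.percentile(T[:,1],[2,98]),'x',np.percentile(X[:,0],[2,98]))
print(get_obs()['time_s'])
a=cv2.imread('pics/s906.png')[170:320,200:420];cv2.imwrite('pics/end.png',cv2.resize(a,None,fx=3,fy=3))
```

```text
(array([-0.0183,  0.0011,  0.064 ]), np.float64(0.0005))
[-0.0183  0.064 ] phi 13 R 0.0512 Fn 8.6 Ft 3.2
[-0.0163  0.0638] phi 16 R 0.0523 Fn -0.3 Ft 1.2
  see [ 0.0014 -0.0031  0.06  ] 0.0005 est [-0.0143  0.0635] t 37.9
DEVIATION
(array([0.0014, 0.06  ]), 'dev')
(array([-0.0006, -0.0029,  0.0589]), np.float64(0.0004))
(array([-0.0007, -0.0025,  0.059 ]), np.float64(0.0005))
ends y [-0.07792018  0.06508808] x [-0.04967072  0.04277704]
40.6667
```

View pics/end.png

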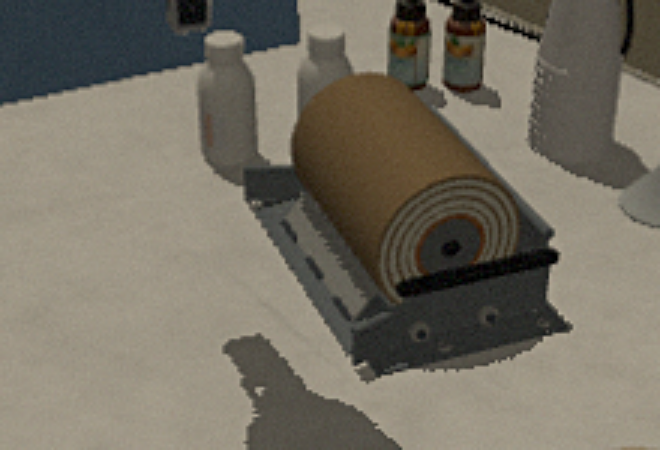

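The roll is seated: its centre is at x = -0.0007, y ≈ -0.006, z = 0.059, and it is square to the cradle. The flap stands up behind it (crop px 310,240), the bottles are undisturbed, and the hand is clear.

```bash
python3 -c "
from plant import *
print(hand_in())"
```

```text
the job is handed in; nothing more can be done
None
```

I rolled the paper roll over the flap and front roller into the cradle and handed the job in at about 41 s; my last check showed it at rest on both rollers (centre about 1 mm off the middle, 59 mm up), with the flap up behind it and the hand clear, but the hand-in returned no verdict.

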